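# Touch the spice cupboard open

### The job

Of the paste tin and the kitchen timer, one stands in front of the left-hand door of the little two-door cupboard: first slide it along the worktop until it is out of that door's whole swing, upright and without lifting it. Then press the left-hand door in, on the side away from its hinge, so that its touch catch lets go, and take the hand away so that the spring brings the door ajar; leave it standing ajar. Keep the right-hand door shut and leave the other things where they are.

Things in the scene. Friction and masses are not known exactly. Their poses are not given: they have to be found in the camera images.
- cupboard: low wooden cupboard with two white handleless doors, fixed; 310 wide (y), 98 deep (x), 152 mm high. Origin: on the worktop, on the line between the doors; x to its back, y to its left as the robot sees it, z up. Shut doors' front faces at x = -46 mm, back at +52 mm. Each door 150 wide, 12 thick, 10 to 152 mm above the worktop; they meet at y = 0 and hinge at the outer ends (y = +-152 mm)
- left_door (a joint): left-hand door, rad: 0 shut, grows swinging out to the robot (up to 1.65), negative pressed in (stop at -0.036, 5 mm at the free edge). The catch lets go for good once pressed in 2 to 3 mm at the free edge (see left_press for the force); as the hand draws back, a spring swings the door out after it and holds it ajar at about 0.6 rad, its free edge 85 mm out
- right_door (a joint): right-hand door, the mirror image of the left one with the same catch, rad: 0 shut, grows as it opens, negative when pressed in.
- left_press (a point): a good place to press the left-hand door: on its front face, 47 mm from the cupboard's middle line and 110 mm above the worktop; moves with the door. Press along the cupboard's x: about 4 N lets the catch go here, about 5 N at mid-door. Only some 35 mm of finger need reach below the door's top, so keep the hand above it
- left_hinge (a point): the upright hinge axis of the left-hand door, half-way up; the door sweeps the 152 mm round it in front of the cupboard
- tin_mid (a point): centre of the paste tin: upright printed tin can, 57 mm in diameter, 72 mm high, about 0.18 kg, loose; the centre is 36 mm above the worktop. It starts in front of one of the two doors, the timer in front of the other, 60 to 90 mm out from the door face.
- timer_mid (a point): centre of the kitchen timer: cream-coloured, domed wind-up timer, about 58 mm across and 51 mm high, about 0.085 kg, loose, standing upright; the centre is 25 mm above the worktop
- espresso_cup: white espresso cup with a handle, 63 x 91 mm, 49 mm high, at the far left; origin under its centre; a bystander
- bottle_opener: flat bottle opener, 126 x 38 x 13 mm, lying at the right; origin under its centre; a bystander
- cork_stopper: turned wooden stopper with a cork, 31 mm in diameter, 35 mm high, at the right; origin under its centre; a bystander
Not all that is in view belongs to the job. What is shaped like the part that bears timer_mid but purple is not meant.

How it is judged (in metres and radians):
On the way, in this order (a step that is already met when the one before it is completed fails the run):
1. whatever stood before the left-hand door is out of its swing, the door still shut ((y of tin_mid in the frame of cupboard above 0.172 m or horizontal distance between tin_mid and left_hinge above 0.177 m) and (y of timer_mid in the frame of cupboard above 0.172 m or horizontal distance between timer_mid and left_hinge above 0.177 m) and value of joint left_door below 0.05 rad and linear speed of each of paste_tin, egg_timer below 0.03 m/s), for 0.2 s.
2. the left-hand door is pressed in by the fingers (value of joint left_door below -0.012 rad and contact force between the fingers and cupboard above 1 N).
3. the door has sprung ajar (value of joint left_door above 0.35 rad), for 0.1 s.
At the end, for the whole second after the job is handed in: Left door ajar at rest (0.4 to 0.85 rad), right door shut (under 0.03 rad); tin and timer upright and still on the worktop, clear of the left door's swing: centre over 177 mm from its hinge axis, or over 20 mm left of it ((y of tin_mid in the frame of cupboard above 0.172 m or horizontal distance between tin_mid and left_hinge above 0.177 m) and (y of timer_mid in the frame of cupboard above 0.172 m or horizontal distance between timer_mid and left_hinge above 0.177 m) and value of joint left_door between 0.4 and 0.85 rad and velocity of joint left_door between -0.05 and 0.05 rad/s and value of joint right_door below 0.03 rad and not (angle between any of tin_mid, timer_mid's own z axis and vertical above 0.35 rad) and linear speed of each of paste_tin, egg_timer below 0.01 m/s and height (world z) of tin_mid between 0.027 and 0.045 m and height (world z) of timer_mid between 0.016 and 0.034 m); the robot touches nothing.
It fails at once if the tin or the timer lifted off the worktop (height (world z) of tin_mid above 0.056 m or height (world z) of timer_mid above 0.045 m).
It fails at once if the tin or the timer tipped (angle between any of tin_mid, timer_mid's own z axis and vertical above 0.35 rad).
It fails at once if both the tin and the timer moved: only the one before the left-hand door may be (distance of each of tin_mid, timer_mid from where it was at the start of the episode above 0.03 m).
It fails at once if the right-hand door opened (value of joint right_door above 0.06 rad).
It fails at once if a bystander moved (distance of any of espresso_cup, bottle_opener, cork_stopper from where it was at the start of the episode above 0.03 m).
It also fails if it takes over 51 s, if anything falls off the work surface, if the arm or the gripper's body presses on something with over 40 N, if the wrist force passes 120 N, or if a joint passes its speed limit or range.

### The arm

A 6-joint arm with a two-finger parallel gripper is mounted at the origin on a cart in front of the work surface, level with it; the furniture and walls round the work are solid. World frame = base frame: x ahead of the robot, y to its left, z up, the work surface at z = 0. Lengths are in m, angles in degrees, forces in N, time in s.
With the tool pointing down it reaches from about 0.425 to 1.125 m from the base axis. Payload 14.9 kg.
Tool frame: the origin (TCP) lies midway between the tips of the shut fingers; the grasp point (between the pads) lies 19 mm behind it; z points along the fingers, y is the direction in which the jaws open and shut (so a half turn about z gives the same grasp; the last joint's range is limited). The gripper opens to 91 mm and grips with 3 to 60 N. Pads are 32 mm wide; open, the fingers measure 118 mm over their backs; the gripper's body (76 mm by 178 mm) begins 60 mm behind the grasp point.
Start: joints at [68.107, 21.709, 99.362, -0, 58.929, -1.908], TCP at [0.239, 0.658, 0.214] pointing down, gripper open.
Joint ranges: [-158.91, 158.91], [-42.39, 125.64], [0.06, 152.35], [-60.88, 240.88], [17.5, 164.5], [-176.32, 176.32]. Speed limits (degrees/s): [108.29, 108.29, 136.94, 180, 180, 180].

### API

Orientations are given as a 3x3 rotation matrix whose columns are the frame's x, y, z axes.
In Python, from cell import read_state, camera, camera_params, sign_off gives the robot as it stands.
- The arm moves only by the tool servo_tool, never from a script. Its argument "moves" is a list that holds one entry, the list of rows, each a list of 7 numbers: the gripper command: -1 is shut, 1 is fully open, values between are in proportion, then the shift along the tool's x, y, z in mm, then the turn, a rotation vector about the tool's x, y, z in units of 5 degrees (1.0 is 5 degrees). A call has exactly 5 rows; each row is the pose to reach, as a shift and turn from the pose commanded when the call began, along the tool's axes at that moment; what a row does not reach only later rows make up. A row lasts 1/8 s, in which the tool goes at most 62.5 mm and 10.7 degrees, less where a joint would pass 70% of its speed; a pose out of reach is approached as far as the arm can. A call with a gripper value outside its range is refused whole. The fingers move at their own pace and stop on an object; "newtons" is the grip in N (left out, the last holds). Time passes only in rows, so rows that repeat a pose let the fingers close, or fill a call up. It gives the time, the measured TCP pose, the force and the opening at its end, in the units of the state.
- read_state(): the state, without advancing time (a new reading comes with each control period).
- camera(name): name is "scene" or "top" or "wrist"; returns the picture (480x640x3 uint8, red, green, blue); there is no depth.
- camera_params(name): a dict with "intrinsics" (3x3 intrinsics, pixels), "k1" (the pictures are not rectified: a ray, as slopes to the right and down, at radius r is drawn at 1 + k1 r^2 times it, then the intrinsics apply), "T" (4x4, takes a point from camera to world coordinates). Camera axes: x right, y down, z forward; pixel columns grow to the right and rows downward; lengths in m; the calibration is good to about 2 mm. A picture is of the moment at which its call begins: read the wrist's pose just before it. camera_params takes no time and is no camera call; for the wrist camera it gives the pose at the moment of the call.
- sign_off(): hands the job in, once; it reports no verdict.
The state is a dict: "time": time; "q": joint angles; "qvel": joint speeds; "joint_efforts": joint torques, N m; "eef_pos": TCP position; "tool_rot": TCP orientation; "contact_force": force on the tool from outside, world axes, zero at the start; "moment": the same for the moment, N m; "finger_gap": finger opening in m.
Only numpy, scipy, OpenCV 4.12 (cv2) and the standard library are available. Lean on these libraries where they do the work, as an engineer would, in place of code of your own. Each camera call takes 0.05 s, during which the arm holds its last target.

## Working session

There is one attempt and no reset: what is moved stays moved. The work goes in short steps, Python scripts to look and compute and a tool call to move; the robot and the scene stay as the last step left them, time stands still between calls to the robot, and variables do not carry over. Pictures are saved under pics/ and viewed, and the job is handed in when it is done.

Besides the shell and the picture viewer there is one more tool, called after "Request:" by a JSON object that holds its "fn" and its "kwargs". servo_tool: Moves the arm, as the interface text tells. Its arguments: {"type":"object","properties":{"moves":{"type":"array"},"newtons":{"type":"number"}},"required":["moves"]}

```bash
mkdir -p pics; ls; cat > h.py <<'E'
import numpy as np, cv2
from cell import *
def snap(n,f):
    P=camera_params(n); im=camera(n); cv2.imwrite('pics/'+f,im[:,:,::-1]); return im,P
def ray(P,u,v):
    K=np.array(P['intrinsics']);k1=P['k1']
    d=np.array([(u-K[0,2])/K[0,0],(v-K[1,2])/K[1,1]]); s=d.copy()
    for _ in range(30): s=d/(1+k1*(s@s))
    T=np.array(P['T']); return T[:3,3],T[:3,:3]@np.array([s[0],s[1],1])
def onz(P,u,v,z):
    o,d=ray(P,u,v); return o+d*(z-o[2])/d[2]
def proj(P,p):
    T=np.array(P['T']);K=np.array(P['intrinsics']); c=T[:3,:3].T@(np.array(p)-T[:3,3]); s=c[:2]/c[2]; s=s*(1+P['k1']*(s@s)); return K[0,0]*s[0]+K[0,2],K[1,1]*s[1]+K[1,2]
E
python3 - <<'E'
from h import *
for n in ('scene','top','wrist'):
    im,P=snap(n,n+'0.png'); print(n,P)
print(read_state())
E
```

```text
pics
scene {'intrinsics': array([[520.27554425,   0.        , 313.53045572],
       [  0.        , 520.27554425, 239.11505351],
       [  0.        ,   0.        ,   1.        ]]), 'k1': -0.0796627598311732, 'T': array([[ 0.60872736, -0.42614373,  0.66921784, -0.38142336],
       [-0.79304947, -0.30250012,  0.52874021, -0.70318561],
       [-0.02288085, -0.85258149, -0.52209316,  0.77171546],
       [ 0.        ,  0.        ,  0.        ,  1.        ]])}
top {'intrinsics': array([[580.56475867,   0.        , 319.19294813],
       [  0.        , 580.56475867, 235.70158542],
       [  0.        ,   0.        ,   1.        ]]), 'k1': -0.06260374580366732, 'T': array([[ 4.31542632e-01, -7.36678868e-01,  5.20648828e-01,
        -4.56869494e-01],
       [-9.02092534e-01, -3.52496370e-01,  2.48948528e-01,
        -4.36964563e-01],
       [ 1.31702029e-04, -5.77105324e-01, -8.16669718e-01,
         1.57740812e+00],
       [ 0.00000000e+00,  0.00000000e+00,  0.00000000e+00,
         1.00000000e+00]])}
wrist {'intrinsics': array([[381.55172039,   0.        , 313.61253563],
       [  0.        
[... 445 characters left out ...]
7236615e-04,
        5.89288996e+01, -1.90736445e+00]), 'qvel': array([-0.1349564 , -0.1486978 , -0.16467118, -0.00944616,  0.04521978,
        0.02730733]), 'joint_efforts': array([-1.84602904e-04, -7.64109921e+01, -4.34658694e+01,  6.50905631e-02,
        4.09620150e-02, -9.71155316e-06]), 'eef_pos': array([0.23913569, 0.65758384, 0.21346993]), 'tool_rot': array([[-9.39783483e-01,  3.41770275e-01, -2.90314547e-04],
       [ 3.41770398e-01,  9.39783193e-01, -7.37984790e-04],
       [ 2.06114674e-05, -7.92766835e-04, -9.99999686e-01]]), 'contact_force': array([-0.29603557,  0.81957038,  1.07887541]), 'moment': array([ 0.00688908, -0.0639347 ,  0.0202234 ]), 'finger_gap': 0.09152132061303578}
```

View pics/scene0.png

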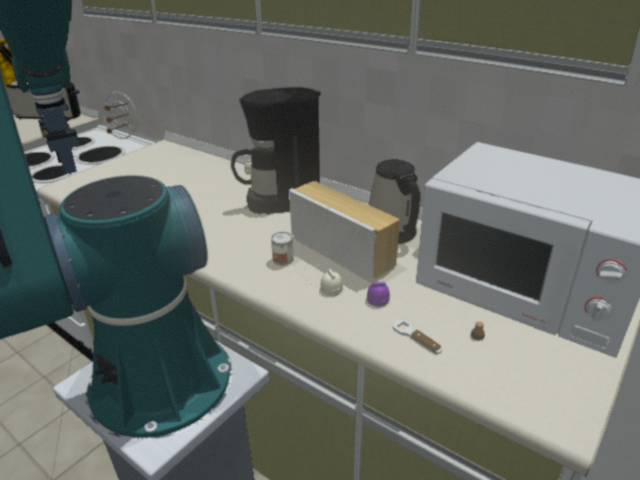

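View pics/top0.png

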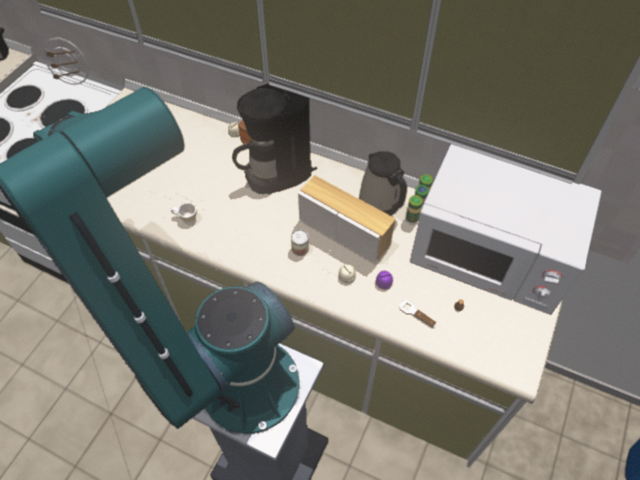

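View pics/wrist0.png

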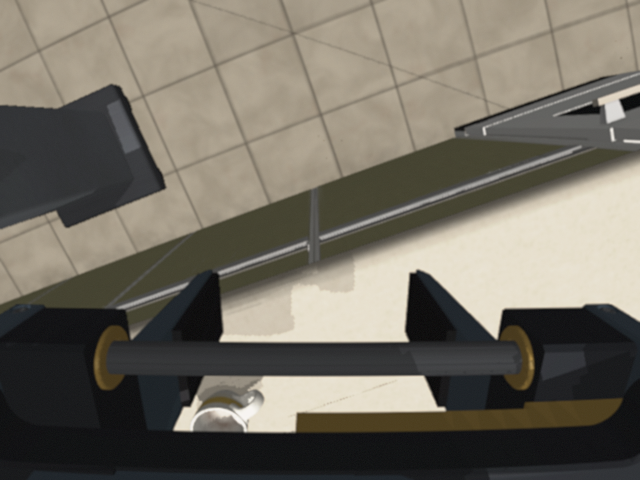

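The top view shows the tin at (300,243) in front of the left door, the cream timer at (346,273) in front of the right door, and the purple decoy at (384,280). I'll zoom in to pick out the corners.

```bash
python3 - <<'E'
import cv2
a=cv2.imread('pics/top0.png')[165:315,270:430]; b=cv2.imread('pics/scene0.png')[170:310,255:415]
cv2.imwrite('pics/tz.png',cv2.resize(a,None,fx=5,fy=4,interpolation=cv2.INTER_CUBIC)[:600])
cv2.imwrite('pics/sz.png',cv2.resize(b,None,fx=5,fy=4,interpolation=cv2.INTER_CUBIC))
E
```

```text
(no output)
```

View pics/tz.png

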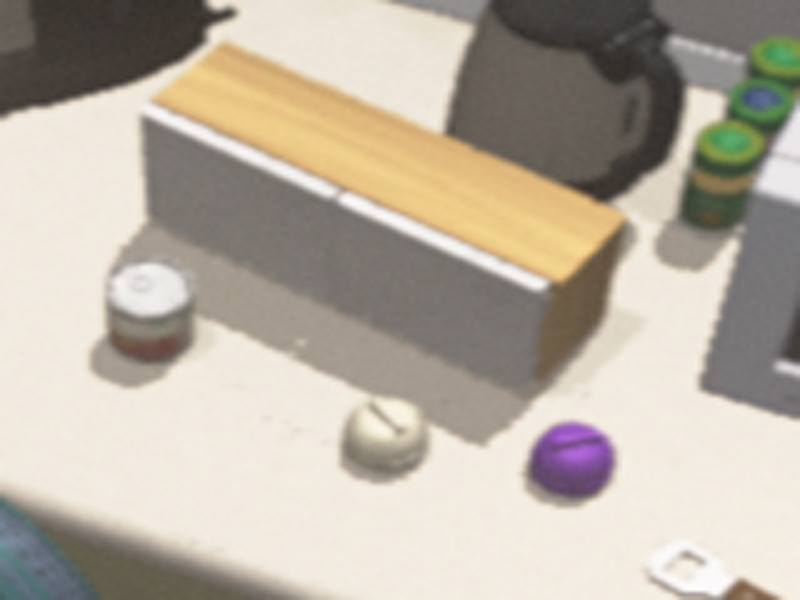

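View pics/sz.png

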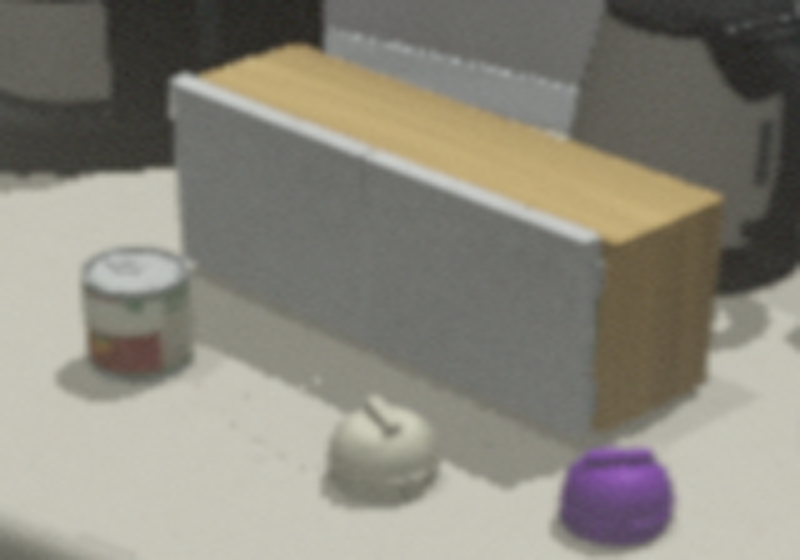

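```bash
python3 - <<'E'
from h import *
PT=camera_params('top');PS=camera_params('scene')
t=lambda x,y:(270+x/5-.4,165+y/4-.4)
s=lambda x,y:(255+x/5-.4,170+y/4-.4)
for n,z,a,b in [('FL',.152,t(143,110),s(173,80)),('mid',.152,t(340,198),s(370,157)),('FR',.152,t(548,292),s(602,242)),('BL',.152,t(222,42),s(298,44)),('BR',.152,t(627,215),s(720,198)),('tin',.072,t(150,290),s(138,272)),('timer top',.04,t(386,430),s(382,440)),('purple',.04,t(573,455),s(617,480))]:
    print(n,onz(PT,*a,z).round(3),onz(PS,*b,z).round(3))
print('cup',onz(PT,187,211,.03))
E
```

```text
FL [0.576 0.131 0.152] [0.579 0.135 0.152]
mid [ 0.55  -0.018  0.152] [ 0.551 -0.018  0.152]
FR [ 0.523 -0.168  0.152] [ 0.528 -0.168  0.152]
BL [0.662 0.117 0.152] [0.663 0.114 0.152]
BR [ 0.611 -0.185  0.152] [ 0.606 -0.187  0.152]
tin [0.471 0.076 0.072] [0.474 0.076 0.072]
timer top [ 0.435 -0.105  0.04 ] [ 0.434 -0.109  0.04 ]
purple [ 0.464 -0.219  0.04 ] [ 0.465 -0.221  0.04 ]
cup [0.42911743 0.48144041 0.03      ]
```

Request:
{"fn": "servo_tool", "kwargs": {"moves": [[[1,-40,-45,0,0,0,-0.4],[1,-80,-90,0,0,0,-0.8],[1,-120,-135,0,0,0,-1.2],[1,-160,-180,0,0,0,-1.6],[1,-200,-225,0,0,0,-2.0]]]}}

```text
time: 0.78
eef_pos: [0.3506, 0.3762, 0.2139]
tool_rot: [[-0.985, 0.172, 0.0], [0.172, 0.985, 0.0], [-0.0, 0.0, -1.0]]
contact_force: [0.7, -1.0, 0.2]
finger_gap: 0.0911
```

```bash
cat >> h.py <<'E'
YA=np.radians(-9.9); O=np.array([.596,-.026]); CX=np.array([np.cos(YA),np.sin(YA)]); CY=np.array([-CX[1],CX[0]])
def c2w(x,y,z): return np.r_[O+x*CX+y*CY,z]
def w2c(p): d=np.array(p)[:2]-O; return np.array([d@CX,d@CY])
def rel(target):
    s=read_state(); R=s['tool_rot']; print('t',s['time'],'tcp',s['eef_pos'].round(4),'cup',w2c(s['eef_pos']).round(4),'f',s['contact_force'].round(2))
    print('R',R.round(3).tolist())
    print('shift mm',((R.T@(np.array(target)-s['eef_pos']))*1000).round(1)); Rt=np.stack([np.r_[-CX,0],np.r_[CY,0],[0,0,-1]],1)
    print('turn u',np.degrees(cv2.Rodrigues(R.T@Rt)[0].ravel()).round(2)/5)
E
python3 - <<'E'
from h import *
rel([.4725,.076,.13])
E
```

```text
t 0.775 tcp [0.3506 0.3762 0.2139] cup [-0.3109  0.3541] f [ 0.74 -0.97  0.24]
R [[-0.985, 0.172, 0.0], [0.172, 0.985, 0.0], [-0.0, 0.0, -1.0]]
shift mm [-171.7 -274.8   83.9]
turn u [0. 0. 0.]
```

Request:
{"fn": "servo_tool", "kwargs": {"moves": [[[1,-34,-55,12,0,0,0],[1,-69,-110,24,0,0,0],[1,-103,-165,36,0,0,0],[1,-138,-220,48,0,0,0],[1,-172,-275,60,0,0,0]]]}}

```text
time: 1.4
eef_pos: [0.4662, 0.0913, 0.1569]
tool_rot: [[-0.985, 0.173, 0.001], [0.173, 0.985, 0.0], [-0.001, 0.0, -1.0]]
contact_force: [0.3, 0.6, -1.0]
finger_gap: 0.0909
```

```bash
python3 - <<'E'
from h import *
rel([.4725,.076,.025])
im,P=snap('wrist','w1.png'); print(proj(P,[.4725,.076,.072]))
snap('scene','s1.png')
E
```

```text
t 1.4 tcp [0.4662 0.0913 0.1569] cup [-0.1481  0.0932] f [ 0.33  0.57 -1.04]
R [[-0.985, 0.173, 0.001], [0.173, 0.985, 0.0], [-0.001, 0.0, -1.0]]
shift mm [ -8.8 -14.  131.9]
turn u [ 0.002  0.006 -0.016]
(np.float64(294.0146617831491), np.float64(262.13260334473046))
```

View pics/w1.png

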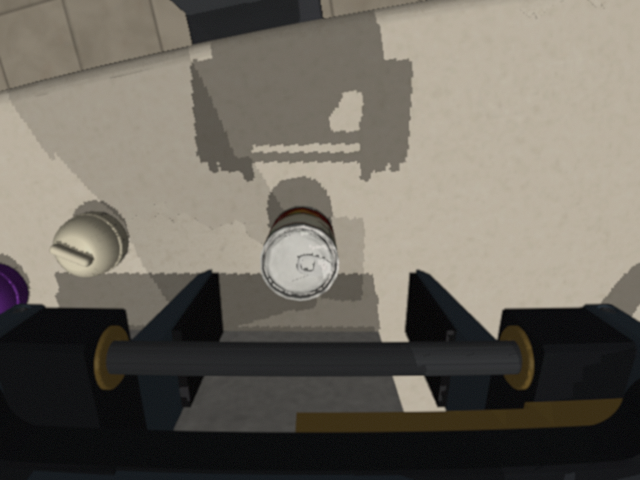

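View pics/s1.png

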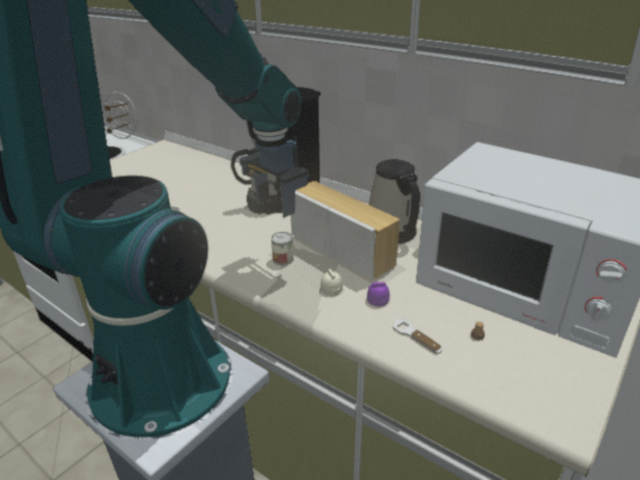

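The wrist view has the tin top at (300,260), the timer at (88,245) and the door at the bottom. I'll centre over the tin and descend partway.

Request:
{"fn": "servo_tool", "kwargs": {"moves": [[[1,-6,-10,10,0,0,0],[1,-6,-10,20,0,0,0],[1,-6,-10,30,0,0,0],[1,-6,-10,30,0,0,0],[1,-6,-10,30,0,0,0]]]}}

```text
time: 2.12
eef_pos: [0.4698, 0.0828, 0.1272]
tool_rot: [[-0.985, 0.173, -0.0], [0.173, 0.985, -0.0], [0.0, -0.0, -1.0]]
contact_force: [0.4, -0.8, 0.9]
finger_gap: 0.0914
```

```bash
python3 - <<'E'
from h import *
im,P=snap('wrist','w2.png'); print(proj(P,[.4725,.076,.072]))
g=cv2.cvtColor(im,cv2.COLOR_RGB2GRAY)
m=((im.max(2)>150)&((im.max(2).astype(int)-im.min(2))<12)).astype(np.uint8)
n,l,s,c=cv2.connectedComponentsWithStats(cv2.morphologyEx(m,cv2.MORPH_CLOSE,np.ones((9,9))))
for i in range(1,n):
    if s[i,4]>800: print(s[i],c[i],onz(P,*c[i],.072))
rel([.4725,.076,.025])
E
```

```text
(np.float64(303.7968620323433), np.float64(270.4462487135544))
[ 266  232   88   80 5332] [310.02775694 270.82858215] [0.47343258 0.07983623 0.072     ]
t 2.175 tcp [0.4699 0.0827 0.1273] cup [-0.1429  0.0854] f [ 0.6  -0.31 -0.32]
R [[-0.985, 0.173, 0.0], [0.173, 0.985, 0.0], [-0.0, 0.0, -1.0]]
shift mm [ -3.6  -6.2 102.3]
turn u [ 0.002  0.004 -0.01 ]
```

View pics/w2.png

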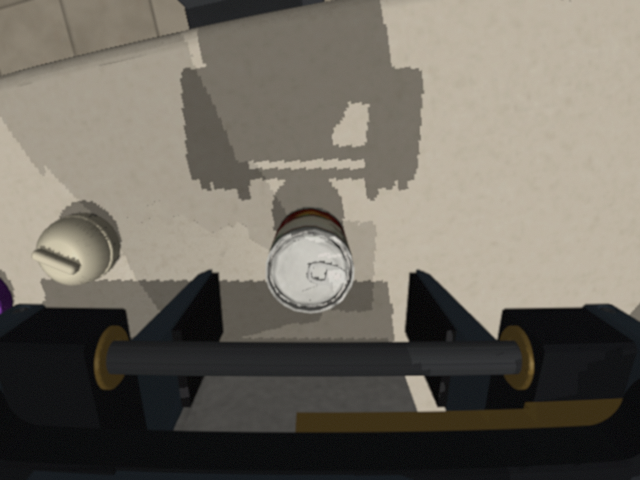

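The tin is centred between the fingers, with its top at (310,271). I'll descend around it.

Request:
{"fn": "servo_tool", "kwargs": {"moves": [[[1,-4,-3,25,0,0,0],[1,-4,-3,50,0,0,0],[1,-4,-3,75,0,0,0],[1,-4,-3,100,0,0,0],[1,-4,-3,100,0,0,0]]]}}

```text
time: 2.8
eef_pos: [0.4724, 0.0787, 0.0262]
tool_rot: [[-0.985, 0.173, -0.002], [0.173, 0.985, -0.0], [0.002, -0.001, -1.0]]
contact_force: [-0.2, -0.4, 0.5]
finger_gap: 0.091
```

Request:
{"fn": "servo_tool", "kwargs": {"moves": [[[-0.1,0,0,0,0,0,0],[-0.1,0,0,0,0,0,0],[-0.1,0,0,0,0,0,0],[-0.1,0,0,0,0,0,0],[-0.1,0,0,0,0,0,0]]], "newtons": 4}}

```text
time: 3.42
eef_pos: [0.4736, 0.0787, 0.0275]
tool_rot: [[-0.985, 0.173, 0.001], [0.173, 0.985, 0.0], [-0.001, 0.0, -1.0]]
contact_force: [-0.7, 0.1, 6.1]
finger_gap: 0.0572
```

Gripped, with the gap at 57.2 mm. Next I'll slide it left along the worktop.

Request:
{"fn": "servo_tool", "kwargs": {"moves": [[[-0.1,0,8,0,0,0,0],[-0.1,0,22,0,0,0,0],[-0.1,0,36,0,0,0,0],[-0.1,0,50,0,0,0,0],[-0.1,0,64,0,0,0,0]]]}}

```text
time: 4.05
eef_pos: [0.4845, 0.1422, 0.0273]
tool_rot: [[-0.985, 0.173, 0.0], [0.173, 0.985, -0.0], [-0.0, -0.0, -1.0]]
contact_force: [-1.2, -4.5, 7.1]
finger_gap: 0.0569
```

Request:
{"fn": "servo_tool", "kwargs": {"moves": [[[-0.1,0,14,0,0,0,0],[-0.1,0,28,0,0,0,0],[-0.1,0,42,0,0,0,0],[-0.1,0,54,0,0,0,0],[-0.1,0,61,0,0,0,0]]]}}

```text
time: 4.68
eef_pos: [0.495, 0.2024, 0.0272]
tool_rot: [[-0.985, 0.173, -0.0], [0.173, 0.985, -0.0], [0.0, -0.0, -1.0]]
contact_force: [-0.2, -4.4, 5.5]
finger_gap: 0.0569
```

Request:
{"fn": "servo_tool", "kwargs": {"moves": [[[0.0,0,0,0,0,0,0],[0.2,0,0,0,0,0,0],[0.5,0,0,0,0,0,0],[1,0,0,0,0,0,0],[1,0,0,0,0,0,0]]]}}

```text
time: 5.3
eef_pos: [0.4947, 0.2016, 0.027]
tool_rot: [[-0.985, 0.174, -0.0], [0.174, 0.985, -0.0], [0.0, -0.0, -1.0]]
contact_force: [-0.6, -0.6, -0.5]
finger_gap: 0.0842
```

```bash
python3 - <<'E'
from h import *
im,P=snap('scene','s3.png'); snap('top','t3.png'); rel([.5,.2,.1])
cv2.imwrite('pics/s3z.png',cv2.resize(im[140:320,200:440,::-1],None,fx=3,fy=3))
E
```

```text
t 5.4 tcp [0.4949 0.2017 0.027 ] cup [-0.1388  0.2069] f [ 0.69  0.27 -0.05]
R [[-0.985, 0.174, -0.0], [0.174, 0.985, -0.0], [0.0, -0.0, -1.0]]
shift mm [ -5.3  -0.8 -73. ]
turn u [-0.002 -0.002 -0.018]
```

View pics/s3z.png

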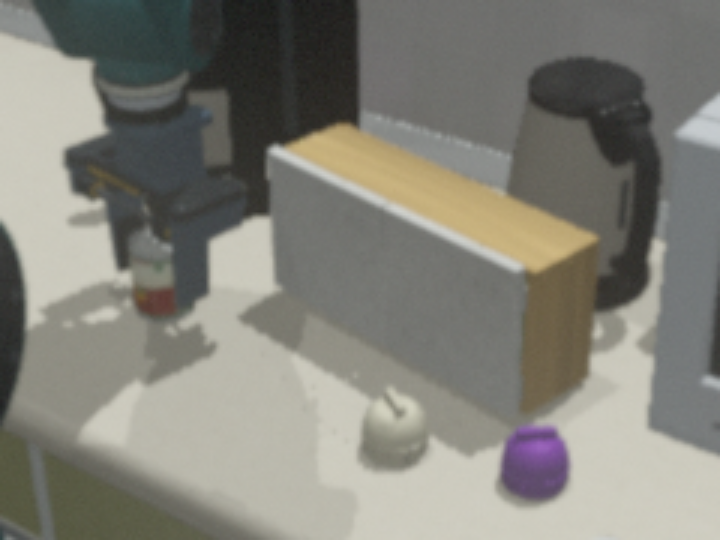

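The tin stands at cupboard y of about 0.207 and both doors are shut. I'll lift clear straight up.

Request:
{"fn": "servo_tool", "kwargs": {"moves": [[[1,0,0,-10,0,0,0],[1,0,0,-50,0,0,0],[1,0,0,-95,0,0,0],[1,0,0,-140,0,0,0],[1,0,0,-175,0,0,0]]]}}

```text
time: 6.02
eef_pos: [0.4951, 0.2019, 0.2048]
tool_rot: [[-0.985, 0.173, 0.002], [0.173, 0.985, 0.001], [-0.002, 0.001, -1.0]]
contact_force: [0.3, 0.1, -0.3]
finger_gap: 0.0912
```

```bash
python3 - <<'E'
from h import *
rel(c2w(-.125,.047,.115))
im,P=snap('top','t4.png')
im2,P2=snap('scene','s4.png')
cv2.imwrite('pics/t4z.png',cv2.resize(im[165:315,250:430,::-1],None,fx=4,fy=4,interpolation=cv2.INTER_CUBIC))
E
```

```text
t 6.025 tcp [0.4951 0.2019 0.2048] cup [-0.1385  0.2072] f [ 0.33  0.06 -0.33]
R [[-0.985, 0.173, 0.002], [0.173, 0.985, 0.001], [-0.002, 0.001, -1.0]]
shift mm [ -13.6 -160.2   89.7]
turn u [ 0.01   0.018 -0.016]
```

View pics/t4z.png

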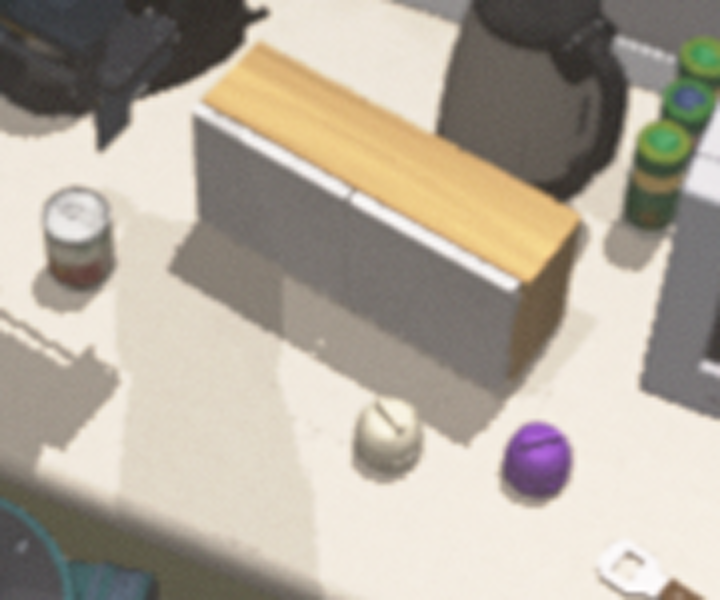

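View pics/s4.png

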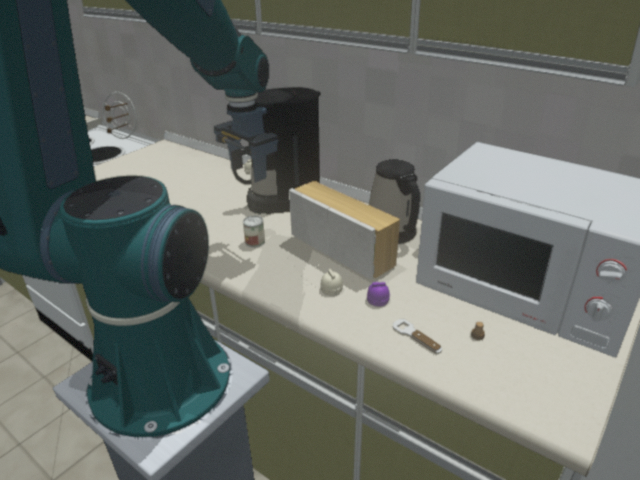

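The tin is upright at its new place (top view about (269,219)) and the timer hasn't moved. I'll check its position numerically while moving to the pre-press pose.

Request:
{"fn": "servo_tool", "kwargs": {"moves": [[[-1,2,-32,0,0,0,0],[-1,5,-75,0,0,0,0],[-1,5,-120,0,0,0,0],[-1,5,-155,0,0,0,0],[-1,5,-160,0,0,0,0]]]}}

```text
time: 6.75
eef_pos: [0.4616, 0.0437, 0.2019]
tool_rot: [[-0.984, 0.175, -0.0], [0.175, 0.984, -0.0], [0.0, -0.0, -1.0]]
contact_force: [-0.2, 0.3, 0.0]
finger_gap: 0.0441
```

Request:
{"fn": "servo_tool", "kwargs": {"moves": [[[-1,-8,0,20,0,0,0],[-1,-18,0,45,0,0,0],[-1,-18,0,70,0,0,0],[-1,-18,0,90,0,0,0],[-1,-18,0,90,0,0,0]]], "newtons": 20}}

```text
time: 7.38
eef_pos: [0.479, 0.0425, 0.1109]
tool_rot: [[-0.985, 0.173, -0.003], [0.173, 0.985, -0.0], [0.003, -0.001, -1.0]]
contact_force: [-0.5, 0.2, 0.4]
finger_gap: 0.0006
```

```bash
python3 - <<'E'
from h import *
print('tin cup', w2c(onz(camera_params('top'),269.0,218.5,.072)))
rel(c2w(-.062,.047,.115))
im,P=snap('top','t5.png'); im2,_=snap('scene','s5.png')
cv2.imwrite('pics/t5z.png',cv2.resize(im[135:315,240:430,::-1],None,fx=3,fy=3,interpolation=cv2.INTER_CUBIC))
cv2.imwrite('pics/s5z.png',cv2.resize(im2[135:315,220:420,::-1],None,fx=3,fy=3,interpolation=cv2.INTER_CUBIC))
E
```

```text
tin cup [-0.13882899  0.20349777]
t 7.375 tcp [0.479  0.0425 0.1109] cup [-0.127   0.0473] f [-0.5   0.18  0.37]
R [[-0.985, 0.173, -0.003], [0.173, 0.985, -0.0], [0.003, -0.001, -1.0]]
shift mm [-65.   -0.3  -4.3]
turn u [-0.006 -0.034 -0.012]
```

View pics/t5z.png

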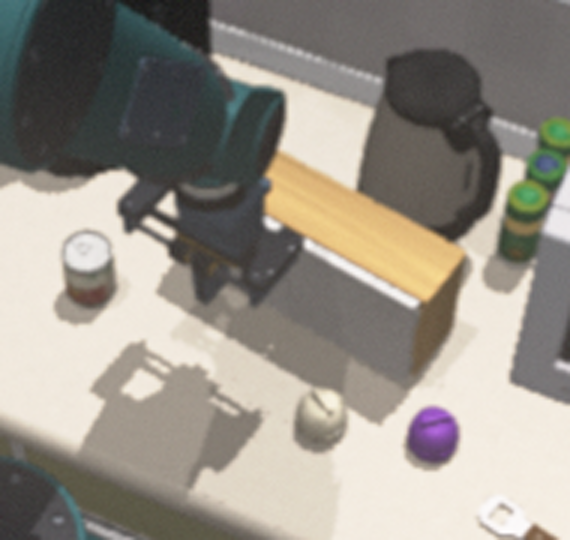

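View pics/s5z.png

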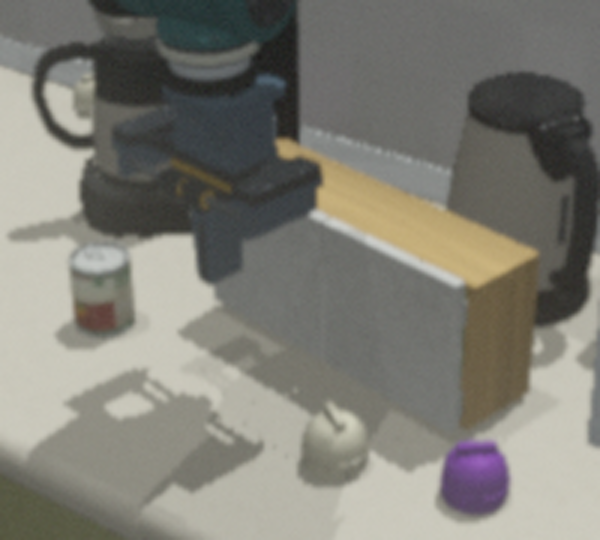

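The shut fingers are poised in front of the left door with the body above the cupboard top. I'll advance until near contact.

Request:
{"fn": "servo_tool", "kwargs": {"moves": [[[-1,-15,0,-4,0,0,0],[-1,-30,0,-4,0,0,0],[-1,-45,0,-4,0,0,0],[-1,-53,0,-4,0,0,0],[-1,-55,0,-4,0,0,0]]]}}

```text
time: 8.1
eef_pos: [0.5346, 0.0323, 0.1159]
tool_rot: [[-0.985, 0.174, -0.0], [0.174, 0.985, 0.0], [0.0, -0.0, -1.0]]
contact_force: [0.4, -0.7, 0.3]
finger_gap: 0.0009
```

Request:
{"fn": "servo_tool", "kwargs": {"moves": [[[-1,-2,0,0,0,0,0],[-1,-4,0,0,0,0,0],[-1,-6,0,0,0,0,0],[-1,-8,0,0,0,0,0],[-1,-8,0,0,0,0,0]]]}}

```text
time: 8.72
eef_pos: [0.5418, 0.031, 0.116]
tool_rot: [[-0.985, 0.173, -0.001], [0.173, 0.985, -0.0], [0.001, -0.0, -1.0]]
contact_force: [-4.6, -1.8, 1.1]
finger_gap: 0.0006
```

Contact at about 5 N. I'll press a little deeper.

Request:
{"fn": "servo_tool", "kwargs": {"moves": [[[-1,-0.5,0,0,0,0,0],[-1,-1,0,0,0,0,0],[-1,-1.5,0,0,0,0,0],[-1,-2,0,0,0,0,0],[-1,-2,0,0,0,0,0]]]}}

```text
time: 9.35
eef_pos: [0.5422, 0.0308, 0.1158]
tool_rot: [[-0.985, 0.173, -0.004], [0.173, 0.985, 0.0], [0.004, -0.001, -1.0]]
contact_force: [-16.2, -0.7, 12.1]
finger_gap: 0.0002
```

```bash
python3 - <<'E'
from h import *
rel(c2w(-.062,.047,.115)); s=read_state(); print(s['moment'])
im,P=snap('top','t6.png'); im2,_=snap('scene','s6.png'); snap('wrist','w6.png')
cv2.imwrite('pics/t6z.png',cv2.resize(im[165:285,270:400,::-1],None,fx=5,fy=5,interpolation=cv2.INTER_CUBIC))
cv2.imwrite('pics/s6z.png',cv2.resize(im2[155:275,270:410,::-1],None,fx=5,fy=5,interpolation=cv2.INTER_CUBIC))
print(read_state()['contact_force'])
E
```

```text
t 9.35 tcp [0.5422 0.0308 0.1158] cup [-0.0628  0.0467] f [-16.17  -0.67  12.05]
R [[-0.985, 0.173, -0.004], [0.173, 0.985, 0.0], [0.004, -0.001, -1.0]]
shift mm [-0.8  0.3  0.8]
turn u [-0.006 -0.044 -0.016]
[0.12827674 2.38333125 0.1082069 ]
[-15.43539208   0.2906835   11.99938857]
```

View pics/t6z.png

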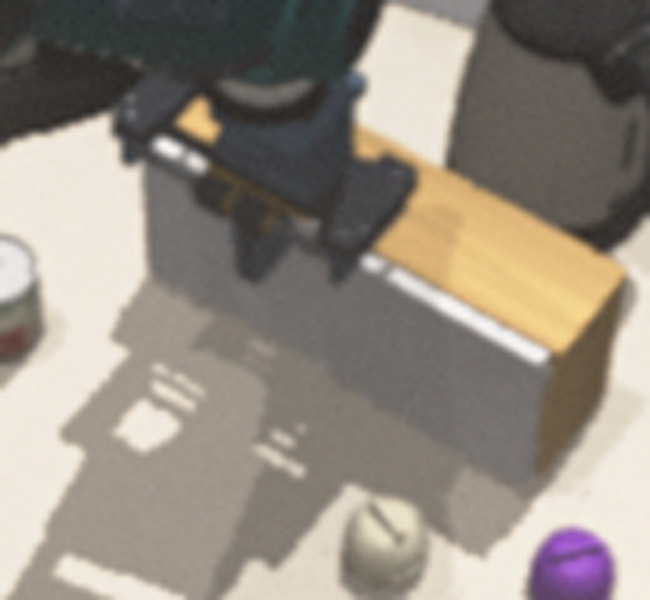

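View pics/s6z.png

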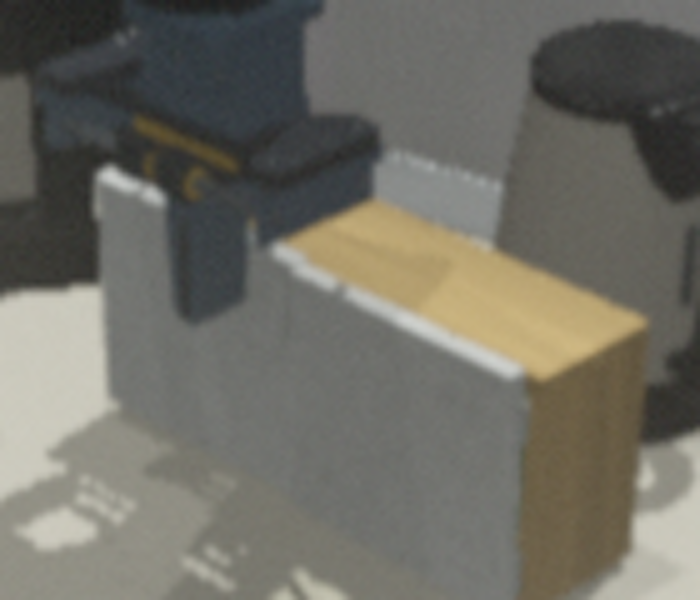

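View pics/w6.png

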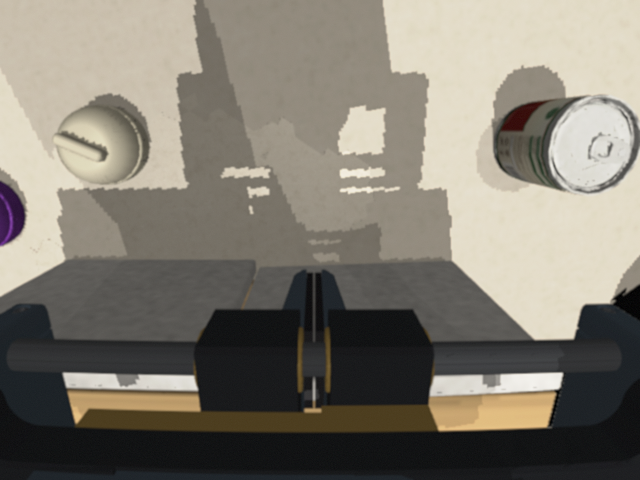

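The wrist view shows the left door slightly recessed at the seam (250,285), and the force rises stiffly, so the door is at its inner stop. I'll draw back straight along the cupboard's x.

Request:
{"fn": "servo_tool", "kwargs": {"moves": [[[-1,6,0,0,0,0,0],[-1,16,0,0,0,0,0],[-1,28,0,0,0,0,0],[-1,40,0,0,0,0,0],[-1,52,0,0,0,0,0]]]}}

```text
time: 10.12
eef_pos: [0.4919, 0.0399, 0.1161]
tool_rot: [[-0.985, 0.173, 0.0], [0.173, 0.985, 0.0], [-0.0, 0.0, -1.0]]
contact_force: [0.1, 0.5, 0.1]
finger_gap: 0.0006
```

```bash
python3 - <<'E'
from h import *
rel(c2w(-.172,.047,.115))
im,P=snap('top','t7.png')
cv2.imwrite('pics/t7z.png',cv2.resize(im[165:285,270:400,::-1],None,fx=5,fy=5,interpolation=cv2.INTER_CUBIC))
E
```

```text
t 10.125 tcp [0.4919 0.0399 0.1161] cup [-0.1138  0.047 ] f [0.14 0.46 0.14]
R [[-0.985, 0.173, 0.0], [0.173, 0.985, 0.0], [-0.0, 0.0, -1.0]]
shift mm [58.2 -0.1  1.1]
turn u [ 0.     0.002 -0.016]
```

View pics/t7z.png

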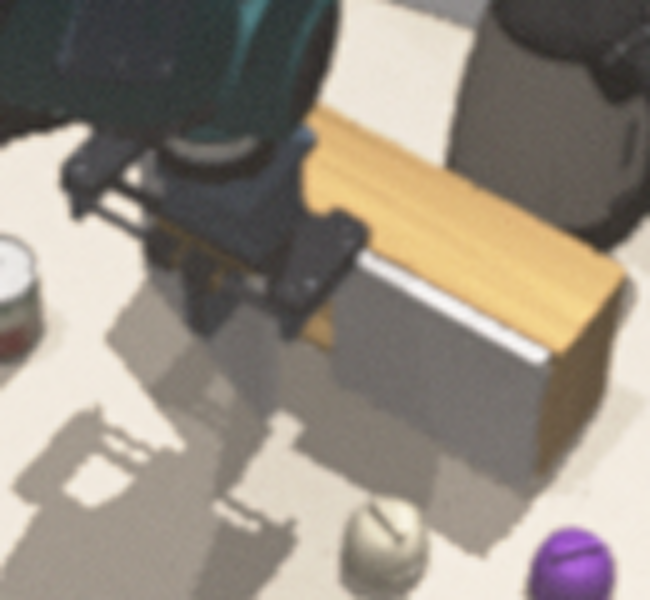

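The left door has swung out behind the hand and the right one is still shut. I'll keep drawing back.

Request:
{"fn": "servo_tool", "kwargs": {"moves": [[[-1,12,0,0,0,0,0],[-1,26,0,0,0,0,0],[-1,40,0,0,0,0,0],[-1,52,0,0,0,0,0],[-1,57,0,0,0,0,0]]]}}

```text
time: 10.8
eef_pos: [0.4358, 0.0498, 0.1161]
tool_rot: [[-0.985, 0.173, -0.0], [0.173, 0.985, -0.0], [0.0, -0.0, -1.0]]
contact_force: [0.5, 0.4, -0.1]
finger_gap: 0.0007
```

```bash
python3 - <<'E'
from h import *
rel(c2w(-.172,.047,.115))
im,P=snap('top','t8.png')
cv2.imwrite('pics/t8z.png',cv2.resize(im[165:285,270:400,::-1],None,fx=5,fy=5,interpolation=cv2.INTER_CUBIC))
E
```

```text
t 10.8 tcp [0.4358 0.0498 0.1161] cup [-0.1708  0.0471] f [ 0.49  0.44 -0.09]
R [[-0.985, 0.173, -0.0], [0.173, 0.985, -0.0], [0.0, -0.0, -1.0]]
shift mm [ 1.2 -0.1  1.1]
turn u [-0.    -0.002 -0.014]
```

View pics/t8z.png

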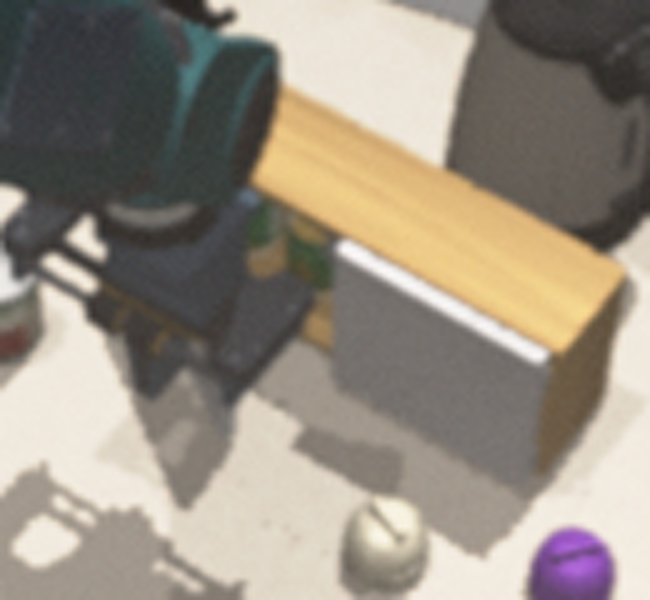

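The door is ajar and the fingers are in front of it with no contact force. I'll raise the hand.

Request:
{"fn": "servo_tool", "kwargs": {"moves": [[[-1,0,0,-15,0,0,0],[-1,0,0,-45,0,0,0],[-1,0,0,-75,0,0,0],[-1,0,0,-105,0,0,0],[-1,0,0,-120,0,0,0]]]}}

```text
time: 11.48
eef_pos: [0.4376, 0.0496, 0.2385]
tool_rot: [[-0.985, 0.173, 0.003], [0.173, 0.985, 0.0], [-0.003, 0.001, -1.0]]
contact_force: [-0.4, 0.6, -0.1]
finger_gap: 0.0005
```

Request:
{"fn": "servo_tool", "kwargs": {"moves": [[[-1,0,30,-10,0,0,0],[-1,0,70,-20,0,0,0],[-1,0,110,-20,0,0,0],[-1,0,150,-20,0,0,0],[-1,0,180,-20,0,0,0]]]}}

```text
time: 12.1
eef_pos: [0.468, 0.2284, 0.2561]
tool_rot: [[-0.985, 0.173, -0.0], [0.173, 0.985, -0.0], [0.0, -0.0, -1.0]]
contact_force: [0.0, -0.1, -0.0]
finger_gap: 0.0006
```

Request:
{"fn": "servo_tool", "kwargs": {"moves": [[[-1,0,0,0,0,0,0],[-1,0,0,0,0,0,0],[-1,0,0,0,0,0,0],[-1,0,0,0,0,0,0],[-1,0,0,0,0,0,0]]]}}

```text
time: 12.72
eef_pos: [0.4679, 0.2265, 0.2562]
tool_rot: [[-0.985, 0.174, 0.0], [0.174, 0.985, -0.0], [-0.0, 0.0, -1.0]]
contact_force: [-0.6, 0.2, 0.7]
finger_gap: 0.0005
```

```bash
python3 - <<'E'
from h import *
rel(c2w(-.172,.047,.115)); 
im,P=snap('top','t9.png');im2,P=snap('scene','s9.png')
cv2.imwrite('pics/t9z.png',cv2.resize(im[165:285,250:410,::-1],None,fx=5,fy=5,interpolation=cv2.INTER_CUBIC))
E
```

```text
t 12.725 tcp [0.4679 0.2265 0.2562] cup [-0.1696  0.2267] f [-0.63  0.17  0.71]
R [[-0.985, 0.174, 0.0], [0.174, 0.985, -0.0], [-0.0, 0.0, -1.0]]
shift mm [   2.  -179.7  141.2]
turn u [ 0.     0.    -0.022]
```

View pics/t9z.png

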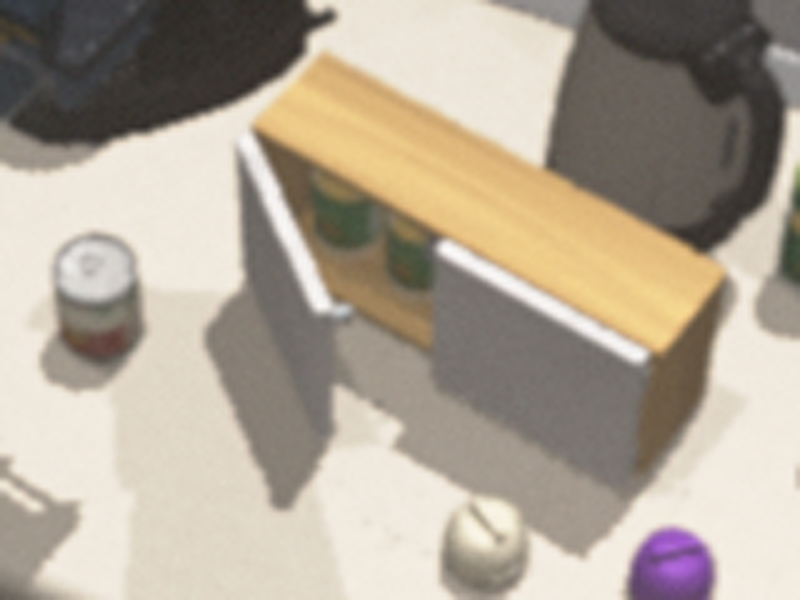

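View pics/s9.png

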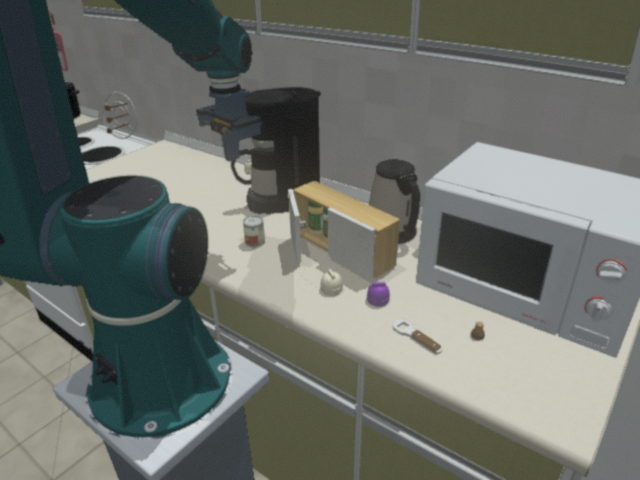

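The left door is ajar with its free edge at zoom (325,308), the right door is shut, the tin is upright at (97,270) and the timer is unmoved. I'll check the numbers, then hand in.

```bash
python3 - <<'E'
from h import *
P=camera_params('top'); f=lambda x,y,z:w2c(onz(P,250+x/5-.4,165+y/5-.4,z))
a=f(243,140,.152);b=f(322,312,.152); d=b-a; print(a,b,np.arctan2(-d[0],-d[1]))
t=f(97,270,.072); print('tin',t,'hinge dist',np.hypot(*(t-[-.046,.152])))
print('timer',f(486,540,.04),'before',w2c([.435,-.107]))
print(np.abs(read_state()['qvel']).max()); sign_off()
E
```

```text
[-0.04825918  0.14988764] [-0.12882322  0.03005253] 0.5918861547875361
tin [-0.13914768  0.20324574] hinge dist 0.10631376505455266
timer [-0.14607192 -0.1068541 ] before [-0.14467634 -0.10747444]
0.17543453970552877
the job is handed in; nothing more can be done
```

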